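# Let the reel winder back to its rest mark

### The job

The bench reel winder has been wound on and its ratchet holds it. Swing the pawl fully clear of the ratchet wheel so that it stays off, then turn the bar knob back (counter-clockwise seen from above) until its pointer stands at the mark on the base; leave it there with the pawl off.

Things in the scene. Friction and masses are not known exactly. Their poses are not given: they have to be found in the camera images.
- knob_grip (a point): On the vertical axis of the reel winder's black bar knob, 57 mm above the desk. Bar 60 mm long, 18 thick, 40 to 72 mm above the desk, free above a steel 8-tooth ratchet wheel (94 mm across, top at 35 mm) on a grey base plate 150 x 205 mm. x runs along the bar; the pointer, a nose with a white line, shows along -x, 46 mm from the axis. z up; the frame turns with the knob.
- winder_knob (a joint): Turn of bar knob and wheel, rad; 0: pointer at the mark, a white line on the base plate's small upright tab (34 mm high, 60 mm from the axis). Grows clockwise seen from above; starts at 0.8 to 1.1; stops at -0.7 and 2.6. Needs 0.05 N m, stays where it is left. With the pawl in it still winds on clockwise, but a tooth blocks it from turning back below about 0.8.
- pawl_post (a point): Middle of the upright black post on the pawl's lever, 48 mm above the desk; post 14 mm across, 29 to 61 mm above the desk, free all round above its flat lever (top at 34 mm), which runs along +y to the upright pivot 50 mm away. The nose reaches 35 mm along -x from the pivot to the wheel. Pushing the post along +x, round the pivot, frees the wheel. z up; frame turns with the pawl.
- winder_pawl (a joint): Swing of the pawl, rad: 0 in the teeth (as it starts), 0.8 at its stop, fully clear of the wheel; grows counter-clockwise seen from above. A light spring returns it to the teeth when let go below about 0.5; there it passes a small sprung ball, which then keeps it off at 0.7 to 0.8. The push at the post takes 1 to 2 N.

How it is judged (in metres and radians):
On the way:
1. the pawl is swung clear of the wheel while the knob is still wound on (value of joint winder_pawl above 0.55 rad and value of joint winder_knob above 0.6 rad), for 0.2 s.
At the end, for the whole second after the job is handed in: The pawl is off the wheel (swung out more than 0.55 rad) and the knob is at rest with its pointer within 0.22 rad (about 12 degrees) of the mark on the base (value of joint winder_pawl above 0.55 rad and value of joint winder_knob between -0.22 and 0.22 rad and velocity of joint winder_knob between -0.05 and 0.05 rad/s); the robot touches nothing.
It also fails if it takes over 42 s, if anything falls off the work surface, if the arm or the gripper's body presses on something with over 40 N, if the wrist force passes 120 N, or if a joint passes its speed limit or range.

### The arm

A 6-joint arm with a two-finger parallel gripper is mounted at the origin on a cart in front of the work surface, level with it; the furniture and walls round the work are solid. World frame = base frame: x ahead of the robot, y to its left, z up, the work surface at z = 0. Lengths are in mm, angles in rad, forces in N, time in s.
With the tool pointing down it reaches from about 400 to 925 mm from the base axis. Payload 12.5 kg.
Tool frame: the origin (TCP) lies at the very end of the fingers, on their centre line; the grasp point (between the pads) lies 19 mm behind it; z points along the fingers, y is the direction in which the jaws open and shut (so a half turn about z gives the same grasp; the last joint's range is limited). The gripper opens to 95 mm and grips with 3 to 60 N. Pads are 20 mm wide; open, the fingers measure 119 mm over their backs; the gripper's body (75 mm by 180 mm) begins 59 mm behind the grasp point.
Start: joints at [1.036, 0.491, 1.559, -0, 1.092, -0.106], TCP at [259.849, 568.441, 214.661] pointing down, gripper open.
Joint ranges: [-3.1, 3.1], [-0.84, 2.19], [0.05, 2.79], [-1.13, 4.28], [0.06, 2.93], [-2.69, 2.69]. Speed limits (rad/s): [2.22, 2.22, 2.79, 3.14, 3.14, 3.14].

### API

Orientations are given as [roll, pitch, yaw] about the fixed x, y, z axes, in that order (R = Rz(yaw) Ry(pitch) Rx(roll)).
In Python, from cell import env, read_camera, get_calibration gives the robot as it stands.
- The arm moves only by the tool arm_command, never from a script. Its argument "targets" is a list of rows, each a list of 3 entries, a list of its own where there are three numbers: the turn, a rotation vector about the tool's x, y, z in rad, then the shift along the tool's x, y, z in m, then the closure in counts, from 0 (fully open) to 255 (shut). In form: [[[rx, ry, rz], [tx, ty, tz], fingers], ...]. A call has 1 to 8 rows; each row is the pose to reach, as a shift and turn from the pose commanded when the call began, along the tool's axes at that moment; what a row does not reach only later rows make up. A row lasts 1/10 s, in which the tool goes at most 50 mm and 8.59 degrees, less where a joint would pass 70% of its speed; a pose out of reach is approached as far as the arm can. A call with a gripper value outside its range is refused whole. The fingers move at their own pace and stop on an object; the grip force is fixed at half the most. Time passes only in rows, so rows that repeat a pose let the fingers close. It gives the time, the measured TCP pose, the force and the opening at its end, in the units of the state.
- env.state(): the state, without advancing time (a new reading comes with each control period).
- read_camera(name): name is "scene" or "top" or "wrist"; returns (picture, depth): 480x640x3 uint8, blue, green, red; 480x640 float32, mm along the optical axis (not along the pixel's ray), 0 where there is no reading.
- get_calibration(name): a dict with "vfov" (degrees; the focal length in pixels is half the picture's height over the tangent of half this angle, whatever the lens; pixels are square), "cx", "cy" (the principal point, pixels), "world_from_camera" (4x4, takes a point from camera to world coordinates). Camera axes: x right, y down, z forward; pixel columns grow to the right and rows downward; lengths in mm; the calibration is good to about 2 mm. The wrist camera is an equidistant fisheye: a pixel r from the principal point sees the ray r / f radians off the axis. A picture is of the moment at which its call begins: read the wrist's pose just before it. get_calibration takes no time and is no camera call; for the wrist camera it gives the pose at the moment of the call.
- env.job_done(): hands the job in, once; it reports no verdict.
The state is a dict: "t": time; "joints": joint angles; "qvel": joint speeds; "tau": joint torques, N m; "eef_pos": TCP position; "tcp_rot": TCP orientation; "ft_force": force on the tool from outside, world axes, zero at the start; "moment": the same for the moment, N m; "opening": opening from 0.0 (shut) to 1.0 (fully open).
Only numpy, scipy, OpenCV 4.12 (cv2) and the standard library are available. Lean on these libraries where they do the work, as an engineer would, in place of code of your own. Each camera call takes 0.05 s, during which the arm holds its last target.

## Working session

There is one attempt and no reset: what is moved stays moved. The work goes in short steps, Python scripts to look and compute and a tool call to move; the robot and the scene stay as the last step left them, time stands still between calls to the robot, and variables do not carry over. Pictures are saved under pics/ and viewed, and the job is handed in when it is done.

Besides the shell and the picture viewer there is one more tool, called after "Call:" as name([rows], argument=value, ...), one row to a line, values as JSON. arm_command: Moves the arm, as the interface text tells. Its arguments: {"type":"object","properties":{"targets":{"type":"array"}},"required":["targets"]}

```bash
mkdir -p pics; ls; python3 - <<'E'
from cell import env, read_camera, get_calibration
import cv2,numpy as np
print(env.state())
for n in ["scene","top"]:
    p,d=read_camera(n); cv2.imwrite(f"pics/{n}0.png",p); np.save(f"pics/{n}0.npy",d)
    print(n,get_calibration(n))
E
```

```text
pics
{'t': 0.0, 'joints': array([ 1.03640219e+00,  4.91522541e-01,  1.55944525e+00, -3.12601336e-06,
        1.09172762e+00, -1.05609202e-01]), 'qvel': array([-0.00047659, -0.00105276,  0.00038094,  0.00059939,  0.00145686,
        0.00054616]), 'tau': array([ 7.50951349e-04, -6.12648225e+01, -2.58183002e+01,  6.92303781e-02,
        4.81768115e-02, -1.09790490e-04]), 'eef_pos': array([259.71091531, 568.21001628, 214.08620149]), 'tcp_rot': array([-3.14049574e+00, -1.13488649e-04,  2.71280909e+00]), 'ft_force': array([-0.34513018,  0.71094413, -0.12561022]), 'moment': array([-0.05712022,  0.04031168, -0.0107823 ]), 'opening': 0.9984064810074638}
scene {'vfov': 53.007800871179214, 'cx': 321.70073234529696, 'cy': 241.286484623328, 'world_from_camera': array([[ 8.27598635e-01, -4.25120750e-01,  3.66541741e-01,
         1.79717520e+02],
       [-5.61260918e-01, -6.17223000e-01,  5.51381854e-01,
        -1.05039774e+02],
       [-8.16587413e-03, -6.62048424e-01, -7.49416575e-01,
         7.00240248e+02],
       [ 0.00000000e+00,  0.00000000e+00,  0.00000000e+00,
         1.00000000e+00]])}
top {'vfov': 55.600128936434814, 'cx': 321.70986413851955, 'cy': 241.9575483404536, 'world_from_camera': array([[ 2.63713049e-02, -9.98827736e-01,  4.05919637e-02,
         4.46399375e+02],
       [-9.99627269e-01, -2.66357714e-02, -5.98817425e-03,
         3.79270994e+02],
       [ 7.06235280e-03, -4.04189179e-02, -9.99157863e-01,
         9.24134809e+02],
       [ 0.00000000e+00,  0.00000000e+00,  0.00000000e+00,
         1.00000000e+00]])}
```

View pics/scene0.png

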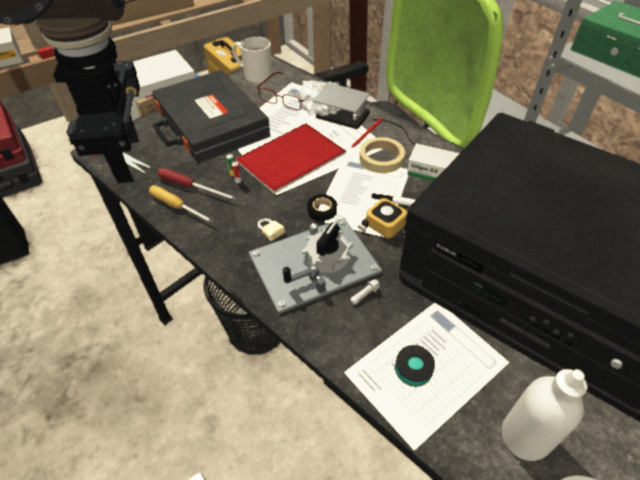

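View pics/top0.png

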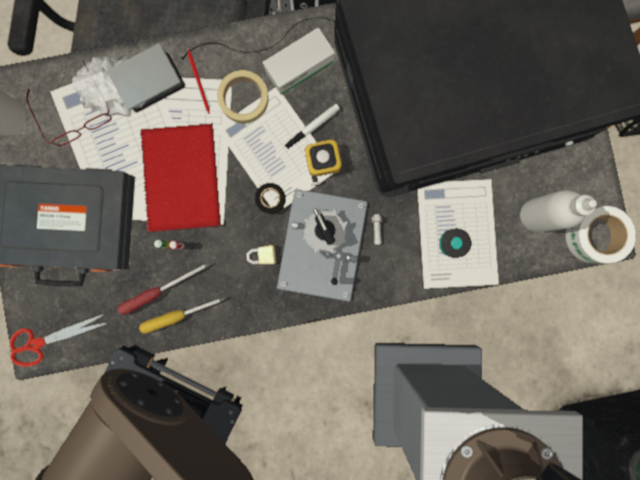

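The scene picture shows the winder near (315,260). In the top picture the base plate covers about (280–367, 190–300), with the knob near (324,230) and the post near (334,281). I'll zoom in next.

```bash
cat > h.py <<'E'
import numpy as np, cv2
from cell import env, read_camera, get_calibration
def ray(cal,u,v,H=480):
    f=H/2/np.tan(np.radians(cal["vfov"]/2)); 
    d=np.array([(u-cal["cx"])/f,(v-cal["cy"])/f,1.]); W=cal["world_from_camera"]
    return W[:3,3],W[:3,:3]@d
def atz(cal,u,v,z):
    o,d=ray(cal,u,v); return o+d*(z-o[2])/d[2]
def proj(cal,P):
    W=cal["world_from_camera"]; f=240/np.tan(np.radians(cal["vfov"]/2))
    c=W[:3,:3].T@(np.asarray(P,float)-W[:3,3]); return cal["cx"]+f*c[0]/c[2],cal["cy"]+f*c[1]/c[2]
E
python3 - <<'E'
import cv2
p=cv2.imread('pics/top0.png')[180:310,265:395]; cv2.imwrite('pics/top0z.png',cv2.resize(p,(600,600)[:2],interpolation=cv2.INTER_CUBIC))
p=cv2.imread('pics/scene0.png')[205:315,240:390]; cv2.imwrite('pics/scene0z.png',cv2.resize(p,(800,587),interpolation=cv2.INTER_CUBIC))
E
```

```text
(no output)
```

View pics/top0z.png

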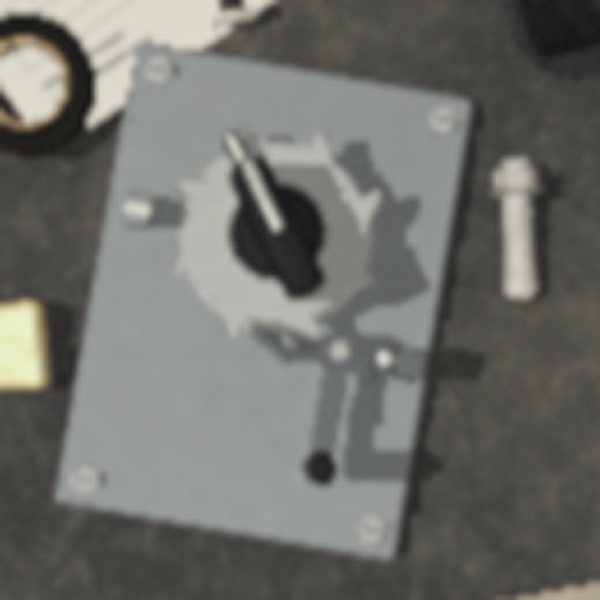

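View pics/scene0z.png

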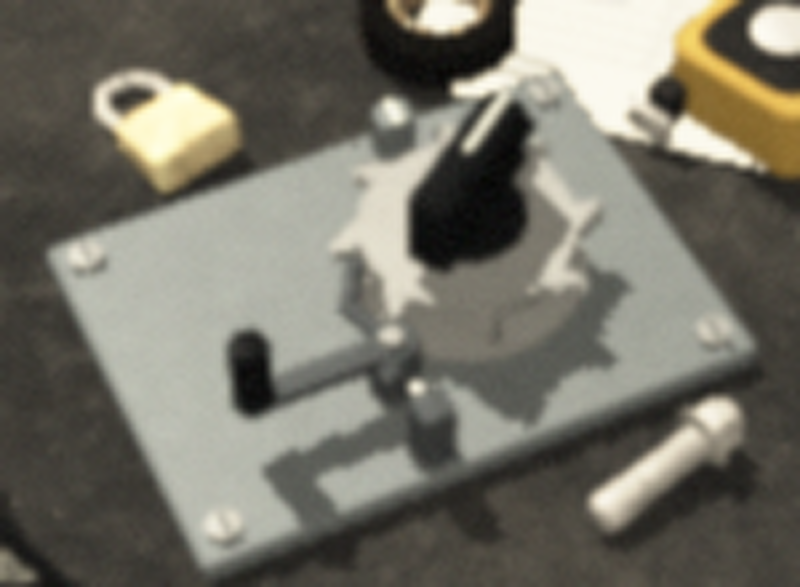

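```bash
python3 - <<'E'
from h import *
c=get_calibration("top"); s=get_calibration("scene"); k=130/600
T=lambda x,y,z: atz(c,265+x*k-.4,180+y*k-.4,z)
k2=150/800
S=lambda x,y,z: atz(s,240+x*k2-.4,205+y*k2-.4,z)
post=T(320,467,61); piv=T(339,350,40); tab=T(138,211,34); nose=T(235,135,70); tail=T(300,293,72)
print("post",post,"scene",S(249,343,61)); print("pivot",piv,np.linalg.norm((post-piv)[:2]))
print("nose",nose,"tail",tail,np.linalg.norm((nose-tail)[:2])); print("tab",tab,S(393,108,34))
d=(nose-tail)[:2]/np.linalg.norm((nose-tail)[:2]); ax=nose[:2]-46*d; ax2=tail[:2]+30*d
print("axis",ax,ax2,"tab dist",np.linalg.norm(tab[:2]-ax)); 
a=np.arctan2(*(d[::-1])); t=np.arctan2(*((tab[:2]-(ax+ax2)/2)[::-1])); print("nose ang",a,"tab ang",t,"diff",t-a)
l=(post-piv)[:2]; print("lever angle",np.arctan2(l[1],l[0]))
# corners
for q in [(140,45),(472,100),(392,557),(58,500)]: print(T(*q,10)[:2])
E
```

```text
post [408.60428798 349.0453505   61.        ] scene [408.21078443 347.69170089  61.        ]
pivot [456.98066252 341.55761855  40.        ] 48.952423269925426
nose [543.17070598 387.45772247  70.        ] tail [479.30215839 359.33002782  72.        ] 69.78795439219465
tab [513.75916897 428.08871957  34.        ] [515.8275741  428.81516115  34.        ]
axis [501.07242104 368.91764682] [506.75756161 371.42138151] tab dist 60.51586092629397
nose ang 0.41484176599951433 tab ang 1.4024411952188522 diff 0.987599429219338
lever angle 2.988030458278503
[588.33447207 430.62558583]
[568.14502796 284.8362154 ]
[368.29142997 315.07335439]
[389.15129034 460.43731779]
```

```bash
cat >> h.py <<'E'
from scipy.spatial.transform import Rotation as Ro
def go(*wps):
    """wps: (x,y,z,toolY_angle_deg) -> shift & turn in current tool frame"""
    s=env.state(); R=Ro.from_euler('xyz',s["tcp_rot"])
    print("pos",s["eef_pos"].round(1),"toolY deg",np.degrees(np.arctan2(*R.as_matrix()[[1,0],1])).round(1),"F",s["ft_force"].round(1),"open",round(s["opening"],3),"t",s["t"])
    for x,y,z,a in wps:
        A=np.radians(a); Y=[np.cos(A),np.sin(A),0]; Z=[0,0,-1]; X=np.cross(Y,Z)
        T=Ro.from_matrix(np.c_[X,Y,Z])
        print((R.inv()*T).as_rotvec().round(3),(R.inv().apply(np.array([x,y,z])-s["eef_pos"])/1000).round(4))
E
python3 -c "
from h import *
go((396,378,130,113.8),(396,378,42,113.8))"
```

```text
pos [259.7 568.3 214.1] toolY deg 65.4 F [ 0.1  0.2 -0.9] open 0.997 t 0.1
[-0.001 -0.    -0.844] [-0.203  -0.1163  0.0842]
[-0.001 -0.    -0.844] [-0.203  -0.1162  0.1722]
```

Call:
arm_command([
  [[0, 0, -0.14], [-0.034, -0.019, 0.01], 255],
  [[0, 0, -0.28], [-0.068, -0.039, 0.02], 255],
  [[0, 0, -0.42], [-0.102, -0.058, 0.035], 255],
  [[0, 0, -0.56], [-0.136, -0.078, 0.05], 255],
  [[0, 0, -0.7], [-0.17, -0.097, 0.067], 255],
  [[0, 0, -0.844], [-0.203, -0.116, 0.084], 255],
  [[0, 0, -0.844], [-0.203, -0.116, 0.084], 255],
  [[0, 0, -0.844], [-0.203, -0.116, 0.084], 255],
])

```text
t: 0.9
eef_pos: [396.6, 378.0, 130.3]
tcp_rot: [-3.142, -0.001, -2.73]
ft_force: [0.2, -0.0, -0.0]
opening: 0.383
```

```bash
python3 -c "
from h import *
go((396,378,42,113.8))
p,d=read_camera('wrist'); cv2.imwrite('pics/w1.png',p)
p,d=read_camera('scene'); cv2.imwrite('pics/s1.png',cv2.resize(p[140:320,190:430],(800,600),interpolation=cv2.INTER_CUBIC))
"
```

```text
pos [396.6 378.  130.3] toolY deg 113.6 F [ 0.2 -0.  -0. ] open 0.383 t 0.9
[-0.    -0.001 -0.004] [0.0005 0.0002 0.0883]
```

View pics/w1.png

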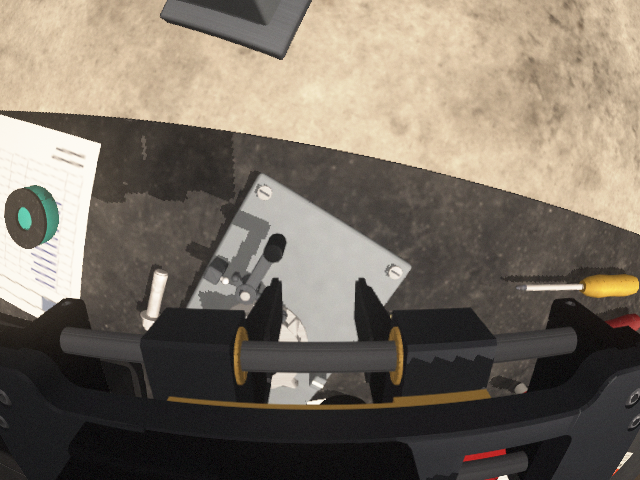

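View pics/s1.png

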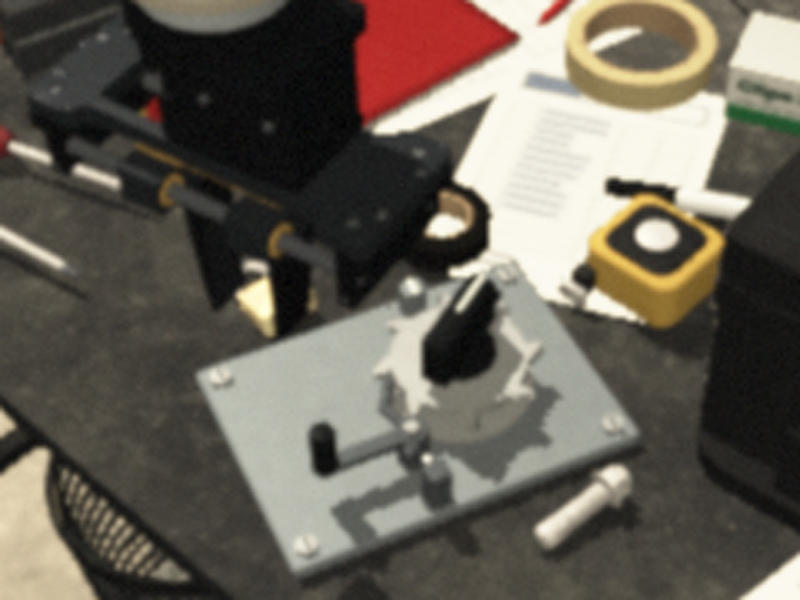

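The wrist picture shows the post at (275,245), still clear of the closing fingers at (265–370, 290). The scene picture shows the gripper clear of the padlock and the winder. Next I'll descend.

Call:
arm_command([
  [[0, 0, 0], [0, 0, 0.01], 255],
  [[0, 0, 0], [0, 0, 0.02], 255],
  [[0, 0, 0], [0, 0, 0.03], 255],
  [[0, 0, 0], [0, 0, 0.045], 255],
  [[0, 0, 0], [0, 0, 0.06], 255],
  [[0, 0, 0], [0, 0, 0.075], 255],
  [[0, 0, 0], [0, 0, 0.088], 255],
  [[0, 0, 0], [0, 0, 0.088], 255],
])

```text
t: 1.8
eef_pos: [395.4, 378.1, 40.7]
tcp_rot: [-3.141, -0.003, -2.726]
ft_force: [-0.3, -0.8, 0.5]
opening: 0.006
```

```bash
python3 -c "
from h import *
go((401,366,42,113.8),(402,346.5,42,113.8),(405,336,42,113.8),(410.6,328.5,42,113.8))
p,d=read_camera('wrist'); cv2.imwrite('pics/w2.png',p)
"
```

```text
pos [395.4 378.1  40.7] toolY deg 113.8 F [-0.3 -0.8  0.5] open 0.006 t 1.8
[-0.001 -0.003 -0.   ] [-0.0002 -0.0134 -0.0013]
[-0.001 -0.003 -0.   ] [ 0.0067 -0.0316 -0.0013]
[-0.001 -0.003 -0.   ] [ 0.0082 -0.0424 -0.0012]
[-0.001 -0.003 -0.   ] [ 0.0061 -0.0515 -0.0013]
```

View pics/w2.png

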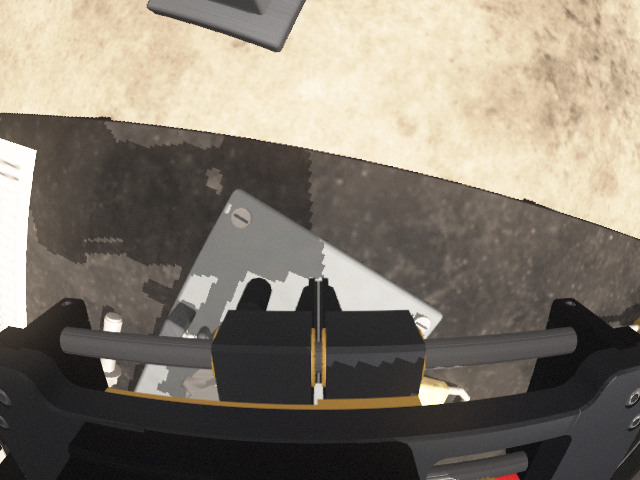

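The closed fingers at (318,285) stand beside the post at (258,285), level with it and with a gap between them. I'll push along the arc.

Call:
arm_command([
  [[0, 0, 0], [0, -0.007, -0.001], 255],
  [[0, 0, 0], [0, -0.0135, -0.001], 255],
  [[0, 0, 0], [0.003, -0.02, -0.001], 255],
  [[0, 0, 0], [0.005, -0.026, -0.001], 255],
  [[0, 0, 0], [0.007, -0.032, -0.001], 255],
  [[0, 0, 0], [0.008, -0.038, -0.001], 255],
  [[0, 0, 0], [0.008, -0.043, -0.001], 255],
  [[0, 0, 0], [0.007, -0.047, -0.001], 255],
])

```text
t: 2.65
eef_pos: [409.1, 332.3, 43.7]
tcp_rot: [-3.142, 0.0, -2.726]
ft_force: [-1.6, 0.3, 0.2]
opening: 0.007
```

```bash
python3 -c "
from h import *
go((410.6,328.5,42,113.8))
p,d=read_camera('wrist'); cv2.imwrite('pics/w3.png',p)
p,d=read_camera('scene'); cv2.imwrite('pics/s3.png',cv2.resize(p[140:320,190:430],(800,600),interpolation=cv2.INTER_CUBIC))
"
```

```text
pos [409.1 332.3  43.7] toolY deg 113.8 F [-1.6  0.3  0.2] open 0.007 t 2.65
[-0.  0. -0.] [ 0.0002 -0.004   0.0017]
```

View pics/s3.png

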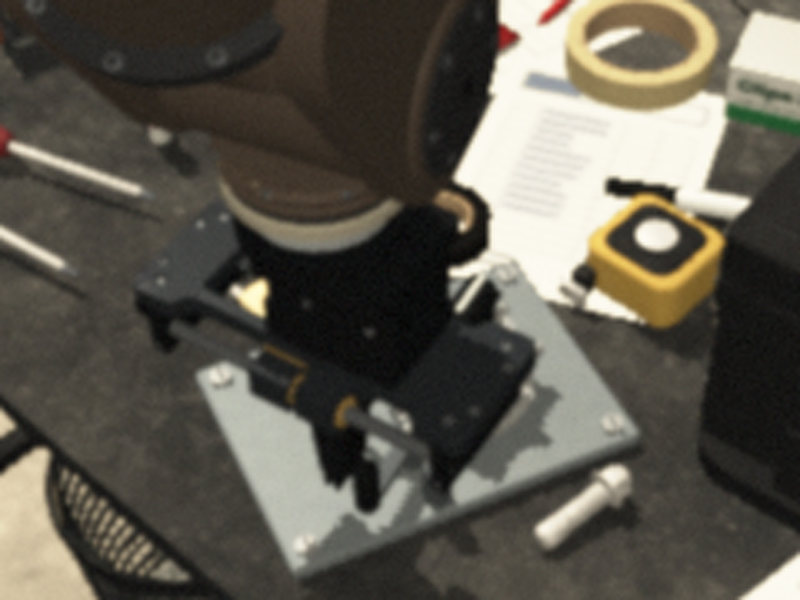

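View pics/w3.png

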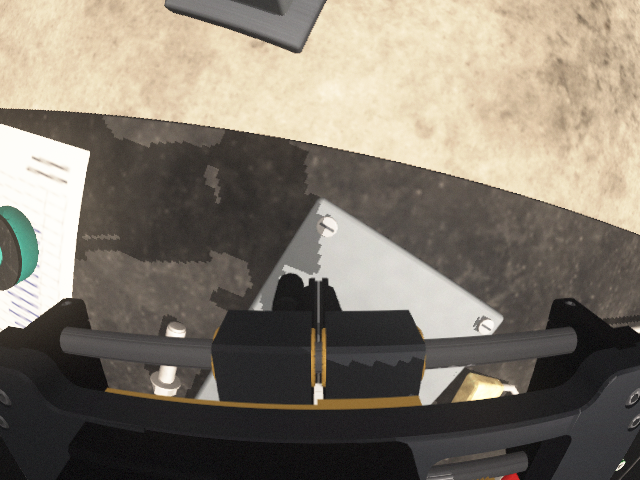

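The post is now against the fingers at (290,285) in the wrist picture, and in the scene picture it stands at (368,480), well swung out. I'll push a few mm more.

Call:
arm_command([
  [[0, 0, 0], [0, -0.002, 0.001], 255],
  [[0, 0, 0], [-0.001, -0.004, 0.001], 255],
  [[0, 0, 0], [-0.001, -0.005, 0.001], 255],
])

```text
t: 3.05
eef_pos: [411.9, 328.5, 42.6]
tcp_rot: [3.142, 0.0, -2.726]
ft_force: [-0.7, -0.1, -0.2]
opening: 0.005
```

```bash
python3 -c "
from h import *
go((410.6,328.5,42,113.8))
c=get_calibration('scene')
for a in (.6,.7,.8): 
  P=np.array([458,341,61])+50*np.array([np.cos(2.988+a),np.sin(2.988+a),0]); u,v=proj(c,P); print(a,P[:2],(u-190)*800/240,(v-140)*600/180)
p,d=read_camera('scene'); cv2.imwrite('pics/s4.png',cv2.resize(p[240:310,260:360],(800,560),interpolation=cv2.INTER_CUBIC))
"
```

```text
pos [411.9 328.5  42.6] toolY deg 113.8 F [-0.7 -0.1 -0.2] open 0.005 t 3.05
[ 0.  0. -0.] [0.0012 0.0005 0.0006]
0.6 [412.89980158 319.41361303] 358.5884438503907 462.3675388578405
0.7 [415.28015748 315.01894815] 367.3621220861323 466.03321128822967
0.8 [418.08735593 310.88387735] 376.61209663360955 468.97459470274777
```

View pics/s4.png

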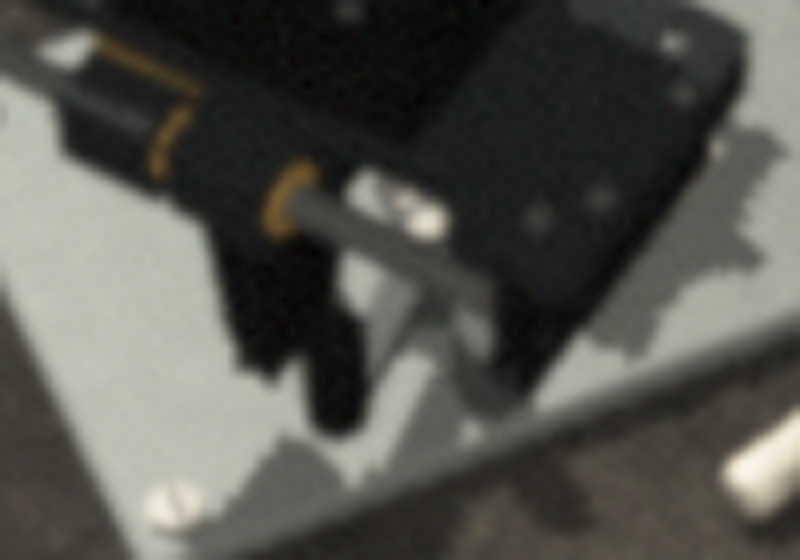

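The post stands at (340,380), close to the fingers, with almost no force on it, so it is probably past the ball. I'll nudge it towards the stop to be sure.

Call:
arm_command([
  [[0, 0, 0], [0, -0.001, 0], 255],
  [[0, 0, 0], [0, -0.002, 0], 255],
  [[0, 0, 0], [0, -0.002, 0], 255],
])

```text
t: 3.4
eef_pos: [412.6, 326.7, 42.7]
tcp_rot: [3.142, 0.0, -2.726]
ft_force: [0.5, 0.1, -0.5]
opening: 0.003
```

Call:
arm_command([
  [[0, 0, 0], [0, 0.008, 0], 255],
  [[0, 0, 0], [0, 0.02, -0.005], 255],
  [[0, 0, 0], [0, 0.03, -0.03], 255],
  [[0, 0, 0], [-0.01, 0.05, -0.06], 200],
  [[0, 0, 0], [-0.03, 0.09, -0.09], 100],
  [[0, 0, 0], [-0.05, 0.13, -0.11], 0],
  [[0, 0, 0], [-0.07, 0.17, -0.12], 0],
  [[0, 0, 0], [-0.07, 0.17, -0.12], 0],
])

```text
t: 4.2
eef_pos: [407.2, 516.2, 164.8]
tcp_rot: [3.139, 0.005, -2.723]
ft_force: [-1.7, -0.7, -0.0]
opening: 0.372
```

```bash
python3 -c "
from h import *
go((504,370,150,113.8))
p,d=read_camera('scene'); cv2.imwrite('pics/s5.png',cv2.resize(p[205:315,240:390],(800,587),interpolation=cv2.INTER_CUBIC))
p,d=read_camera('top'); cv2.imwrite('pics/t5.png',cv2.resize(p[180:310,265:395],(600,600),interpolation=cv2.INTER_CUBIC))
"
```

```text
pos [407.2 516.2 164.8] toolY deg 114.0 F [-1.7 -0.7 -0. ] open 0.372 t 4.2
[0.003 0.005 0.003] [-0.0289 -0.173   0.0145]
```

View pics/s5.png

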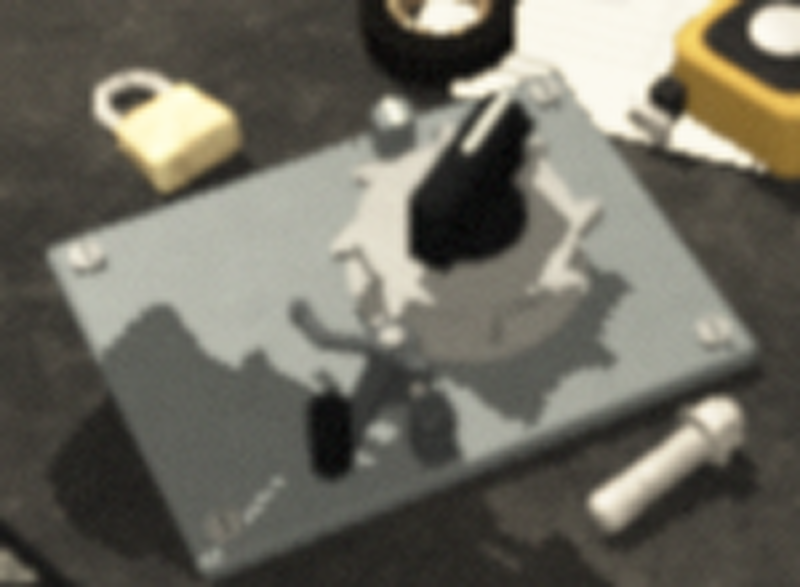

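View pics/t5.png

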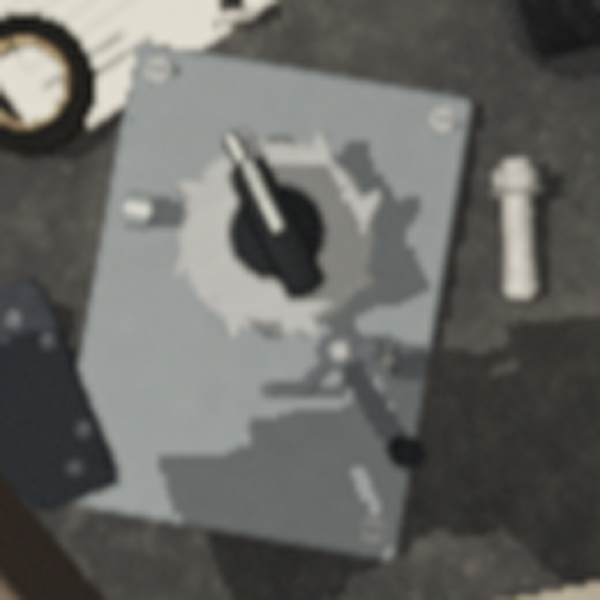

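The pawl stays off by itself. In the top picture the post has gone from (320,467) to (406,450), which is about 43° or 0.75 rad round the pivot at (339,350). The knob has not moved. Next I'll refine the axis.

```bash
python3 -c "
from h import *
c=get_calibration('top'); s=get_calibration('scene'); k=130/600;k2=150/800
print(atz(c,265+277*k-.4,180+232*k-.4,40))
p=lambda x,y,z: print([((proj(c,(x,y,z))[0]-264.6)/k).round(), ((proj(c,(x,y,z))[1]-179.6)/k).round()],[((proj(s,(x,y,z))[0]-239.6)/k2).round(), ((proj(s,(x,y,z))[1]-204.6)/k2).round()])
d=np.array([np.cos(.415),np.sin(.415)])
for q in (46,0,-30): p(504+q*d[0],370+q*d[1],72)
p(504,370,35)
go((504,370,150,113.8))
"
```

```text
[506.01054433 368.9381123   40.        ]
[np.float64(232.0), np.float64(127.0)] [np.float64(529.0), np.float64(66.0)]
[np.float64(275.0), np.float64(232.0)] [np.float64(459.0), np.float64(150.0)]
[np.float64(303.0), np.float64(300.0)] [np.float64(410.0), np.float64(208.0)]
[np.float64(274.0), np.float64(237.0)] [np.float64(459.0), np.float64(223.0)]
pos [406.7 511.5 162.5] toolY deg 113.9 F [-0.6  1.6 -0.9] open 0.445 t 4.3
[-0.    -0.     0.002] [-0.0316 -0.1688  0.0126]
```

Call:
arm_command([
  [[0, 0, 0], [-0.005, -0.035, 0], 0],
  [[0, 0, 0], [-0.012, -0.07, 0], 0],
  [[0, 0, 0], [-0.018, -0.105, 0.005], 0],
  [[0, 0, 0], [-0.025, -0.14, 0.01], 0],
  [[0, 0, 0], [-0.031, -0.169, 0.012], 0],
  [[0, 0, 0], [-0.031, -0.169, 0.012], 0],
  [[0, 0, 0], [-0.031, -0.169, 0.012], 0],
])

```text
t: 5.0
eef_pos: [504.2, 367.4, 150.5]
tcp_rot: [3.142, -0.001, -2.728]
ft_force: [-0.3, -0.2, 0.1]
opening: 0.987
```

```bash
python3 -c "
from h import *
go((504.5,370,150,113.8),(504.5,370,41,113.8))
p,d=read_camera('wrist'); cv2.imwrite('pics/w6.png',p)
p,d=read_camera('scene'); cv2.imwrite('pics/s6.png',cv2.resize(p[140:320,190:430],(800,600),interpolation=cv2.INTER_CUBIC))
go((504.5,370,41,113.8))
"
```

```text
pos [504.2 367.4 150.5] toolY deg 113.7 F [-0.3 -0.2  0.1] open 0.987 t 5.0
[ 0.    -0.001 -0.002] [-0.0013  0.0023  0.0005]
[ 0.    -0.001 -0.002] [-0.0014  0.0023  0.1095]
pos [503.8 368.6 150.7] toolY deg 113.8 F [-0.2 -0.5 -0.3] open 0.995 t 5.1
[ 0. -0. -0.] [-0.0012  0.001   0.1097]
```

View pics/w6.png

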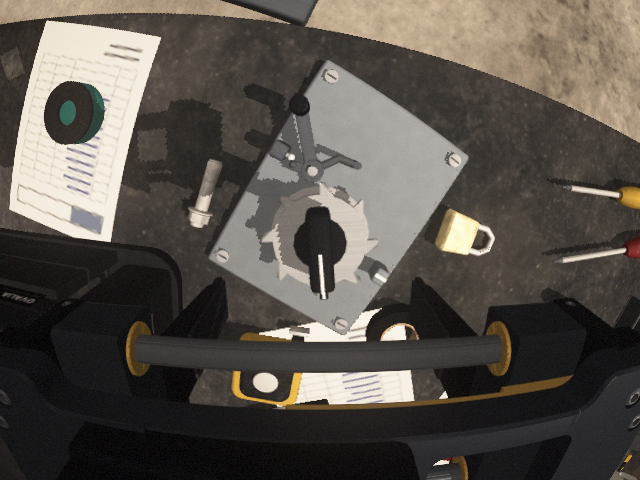

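View pics/s6.png

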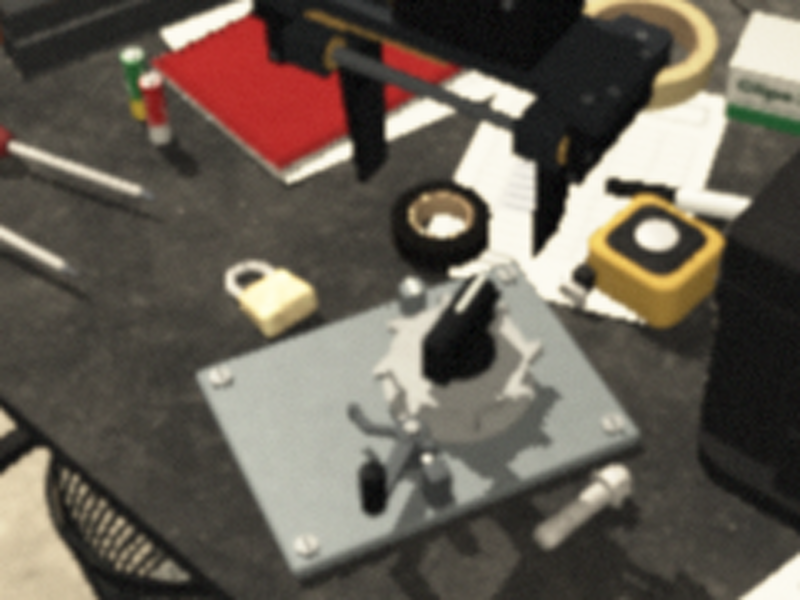

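The wrist picture shows the bar running from (318,210) to the nose at (322,298), centred between the jaws and aligned with tool x. The tab is at (375,275) and the pawl is off, with the post at (299,104). I'll cross-check the axis and turn angle in the wrist view.

```bash
cat >> h.py <<'E'
def wray(c,u,v,z):
    f=240/np.tan(np.radians(c["vfov"]/2)); x,y=u-c["cx"],v-c["cy"]; r=np.hypot(x,y); th=r/f
    d=c["world_from_camera"][:3,:3]@np.array([np.sin(th)*x/r,np.sin(th)*y/r,np.cos(th)]); o=c["world_from_camera"][:3,3]
    return o+d*(z-o[2])/d[2]
E
python3 -c "
from h import *
c=get_calibration('wrist')
n=wray(c,322,297,70);t=wray(c,318,207,72);b=wray(c,380,274,34); h=wray(c,320,240,38); print(n,t,b,'hub',h, np.linalg.norm(n-t))
d=(n-t)[:2];d/=np.linalg.norm(d);print(np.degrees(np.arctan2(d[1],d[0])),n[:2]-46*d,t[:2]+30*d)
for ax in ((504.5,370),h[:2]):
  e=b[:2]-ax;print(np.linalg.norm(e),np.degrees(np.arctan2(e[1],e[0])))
"
python3 - <<'E'
import cv2
p=cv2.imread('pics/w6.png')[180:320,240:410]; cv2.imwrite('pics/w6z.png',cv2.resize(p,(728,600),interpolation=cv2.INTER_CUBIC))
E
```

```text
[533.92271321 386.51095724  70.        ] [473.53845888 356.63324327  72.        ] [510.46114015 429.192269    34.        ] hub [502.8213857  371.27140873  38.        ] 67.4013053496469
26.32588893168409 [492.69355084 366.1110511 ] [500.42704303 369.93752988]
59.491679265430406 84.2492410005376
58.42252907157739 82.486068027997
```

View pics/w6z.png

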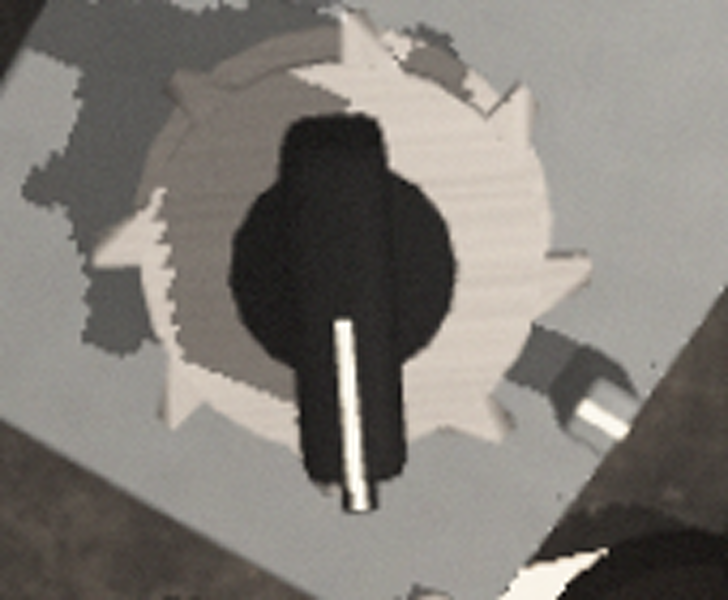

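The wrist measurement gives the hub at (503,371) and the tab at 82–84°, 58–59 mm out, with the pointer at about 25°. That agrees with the other cameras. Descend and grip.

Call:
arm_command([
  [[0, 0, 0], [0, 0.001, 0.03], 0],
  [[0, 0, 0], [0, 0.001, 0.06], 0],
  [[0, 0, 0], [0, 0.001, 0.085], 0],
  [[0, 0, 0], [0, 0.001, 0.1], 60],
  [[0, 0, 0], [0, 0.001, 0.109], 120],
  [[0, 0, 0], [0, 0.001, 0.109], 160],
])

```text
t: 5.7
eef_pos: [503.6, 369.6, 41.0]
tcp_rot: [-3.142, -0.001, -2.726]
ft_force: [0.0, -0.7, 0.6]
opening: 0.805
```

Call:
arm_command([
  [[0, 0, 0], [0, 0, 0], 190],
  [[0, 0, 0], [0, 0, 0], 220],
  [[0, 0, 0], [0, 0, 0], 255],
  [[0, 0, 0], [0, 0, 0], 255],
  [[0, 0, 0], [0, 0, 0], 255],
  [[0, 0, 0], [0, 0, 0], 255],
])

```text
t: 6.3
eef_pos: [504.8, 369.5, 42.8]
tcp_rot: [3.141, 0.002, -2.726]
ft_force: [0.3, -0.6, 8.1]
opening: 0.299
```

```bash
python3 -c "
from h import *
go((503.5,370,41,113.8+57))
"
```

```text
pos [504.8 369.5  42.8] toolY deg 113.8 F [ 0.3 -0.6  8.1] open 0.299 t 6.3
[-0.001  0.002 -0.995] [0.001  0.0009 0.0018]
```

The 8 N of upward force means the tips are rubbing on the hub disc. I'll raise a little and finish closing.

Call:
arm_command([
  [[0, 0, 0], [0, 0, -0.003], 255],
  [[0, 0, 0], [0, 0, -0.005], 255],
  [[0, 0, 0], [0, 0, -0.005], 255],
  [[0, 0, 0], [0, 0, -0.005], 255],
  [[0, 0, 0], [0, 0, -0.005], 255],
])

```text
t: 6.8
eef_pos: [504.0, 368.7, 45.4]
tcp_rot: [-3.141, -0.001, -2.727]
ft_force: [5.1, -0.7, -16.1]
opening: 0.19
```

Gripped: the opening of 0.19 is 18 mm, the thickness of the bar. I'll ease the vertical preload and turn the first half.

Call:
arm_command([
  [[0, 0, 0], [0, 0, 0.001], 255],
  [[0, 0, -0.08], [0, 0, 0.001], 255],
  [[0, 0, -0.16], [0, 0, 0.001], 255],
  [[0, 0, -0.24], [0, 0, 0.001], 255],
  [[0, 0, -0.32], [0, 0, 0.001], 255],
  [[0, 0, -0.4], [0, 0, 0.001], 255],
  [[0, 0, -0.48], [0, 0, 0.001], 255],
  [[0, 0, -0.48], [0, 0, 0.001], 255],
])

```text
t: 7.6
eef_pos: [504.5, 368.1, 45.3]
tcp_rot: [-3.141, -0.001, -2.243]
ft_force: [6.5, -9.6, -9.8]
opening: 0.187
```

```bash
python3 -c "
from h import *
go((503.5,370,45,113.8+57))
print(env.state()['moment'])
p,d=read_camera('scene'); cv2.imwrite('pics/s7.png',cv2.resize(p[140:320,190:430],(800,600),interpolation=cv2.INTER_CUBIC))
"
```

```text
pos [504.5 368.1  45.3] toolY deg 141.5 F [ 6.5 -9.6 -9.8] open 0.187 t 7.6
[-0.001 -0.001 -0.512] [-0.0008  0.002   0.0003]
[-1.51076055 -1.18660542 -0.35273056]
```

View pics/s7.png

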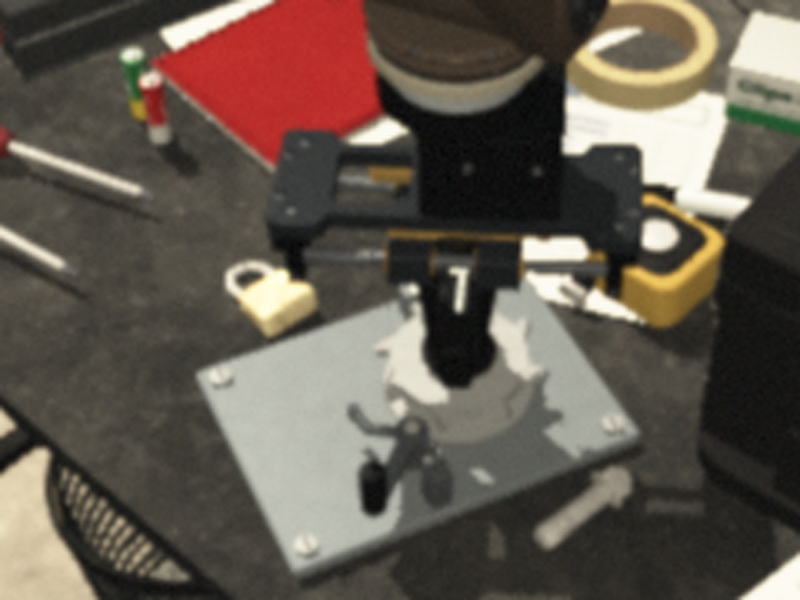

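In the scene picture the pointer has turned to (460,285), and the pawl is still off with its post at (373,487). The side force of about 11 N along tool −y shows the axis is about 1 mm that way, so I'll shift and continue.

Call:
arm_command([
  [[0, 0, 0], [0, -0.001, 0], 255],
  [[0, 0, -0.09], [0, -0.001, 0], 255],
  [[0, 0, -0.18], [0, -0.001, 0], 255],
  [[0, 0, -0.27], [0, -0.001, 0], 255],
  [[0, 0, -0.36], [0, -0.001, 0], 255],
  [[0, 0, -0.44], [0, -0.001, 0], 255],
  [[0, 0, -0.51], [0, -0.001, 0], 255],
  [[0, 0, -0.51], [0, -0.001, 0], 255],
])

```text
t: 8.45
eef_pos: [505.4, 367.7, 45.4]
tcp_rot: [-3.141, -0.001, -1.734]
ft_force: [7.5, -8.1, -10.3]
opening: 0.186
```

```bash
python3 -c "
from h import *
go((503.5,370,45,113.8+57))
print(env.state()['moment'])
p,d=read_camera('scene'); cv2.imwrite('pics/s8.png',cv2.resize(p[205:315,240:390],(800,587),interpolation=cv2.INTER_CUBIC))
p,d=read_camera('wrist'); cv2.imwrite('pics/w8.png',p)
"
```

```text
pos [505.4 367.7  45.4] toolY deg 170.7 F [  7.5  -8.1 -10.3] open 0.186 t 8.45
[-0.    -0.001 -0.002] [-0.0019  0.0023  0.0004]
[-1.37176273 -1.11570985 -0.36109335]
```

View pics/s8.png

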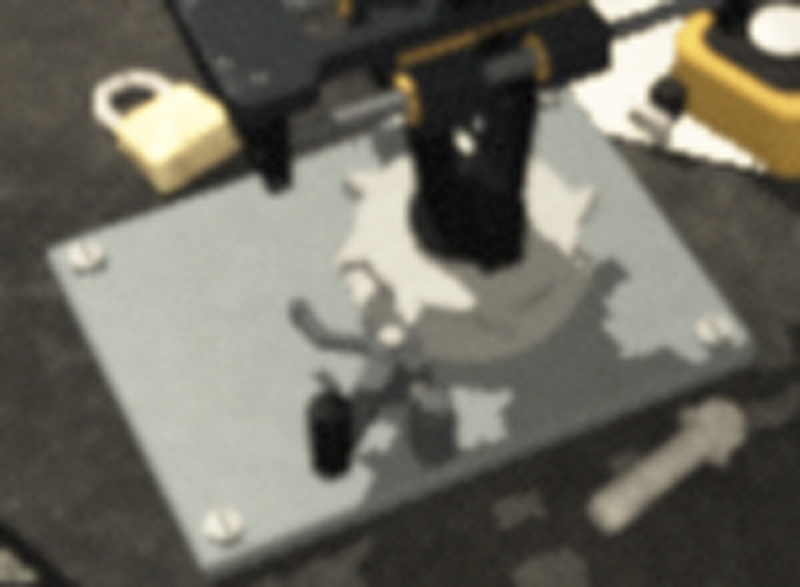

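The knob is turned about 57° and the pawl is still off, with the post at (330,435). I'll open part way, clear of the pawl, then lift straight up.

Call:
arm_command([
  [[0, 0, 0], [0, 0, 0], 200],
  [[0, 0, 0], [0, 0, 0], 150],
  [[0, 0, 0], [0, 0, 0], 150],
  [[0, 0, 0], [0, 0, 0], 150],
  [[0, 0, 0], [0, 0, -0.01], 150],
  [[0, 0, 0], [0, 0, -0.03], 150],
  [[0, 0, 0], [0, 0, -0.06], 150],
  [[0, 0, 0], [0, 0, -0.1], 150],
])

```text
t: 9.35
eef_pos: [504.3, 368.4, 146.3]
tcp_rot: [3.14, -0.001, -1.736]
ft_force: [-0.4, -0.3, -0.7]
opening: 0.41
```

Call:
arm_command([
  [[0, 0, 0], [0, 0, -0.01], 150],
  [[0, 0, 0], [0, 0, -0.01], 150],
  [[0, 0, 0], [0, 0, -0.01], 150],
])

```text
t: 9.65
eef_pos: [504.5, 368.5, 155.1]
tcp_rot: [3.141, -0.0, -1.736]
ft_force: [-0.8, -0.0, -0.1]
opening: 0.413
```

```bash
python3 -c "
from h import *
go((503.5,370,145,113.8+57))
p,d=read_camera('scene'); cv2.imwrite('pics/s9.png',cv2.resize(p[205:315,240:390],(800,587),interpolation=cv2.INTER_CUBIC))
p,d=read_camera('wrist'); cv2.imwrite('pics/w9.png',p)
cv2.imwrite('pics/w9z.png',cv2.resize(p[150:330,200:440],(800,600),interpolation=cv2.INTER_CUBIC))
"
```

```text
pos [504.5 368.5 155.1] toolY deg 170.5 F [-0.8 -0.  -0.1] open 0.413 t 9.65
[ 0.001 -0.    -0.005] [-0.0014  0.0012  0.0101]
```

View pics/w9z.png

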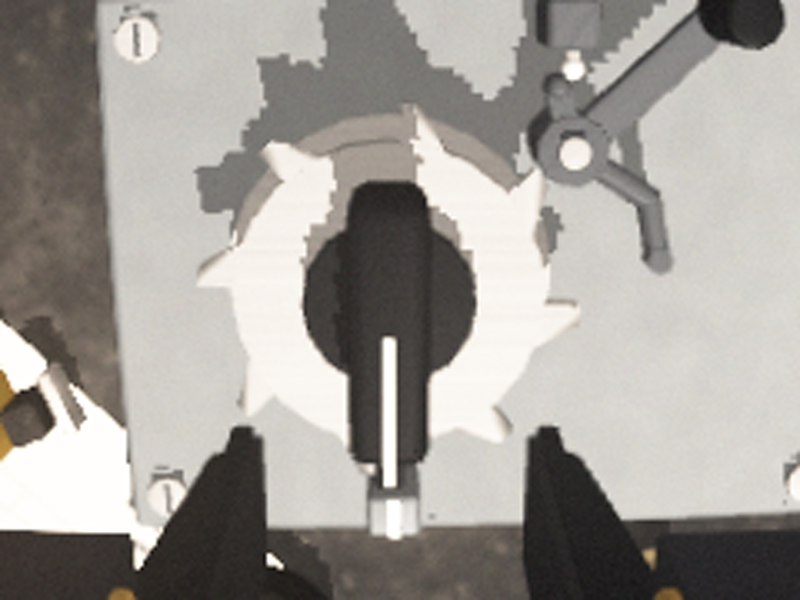

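View pics/s9.png

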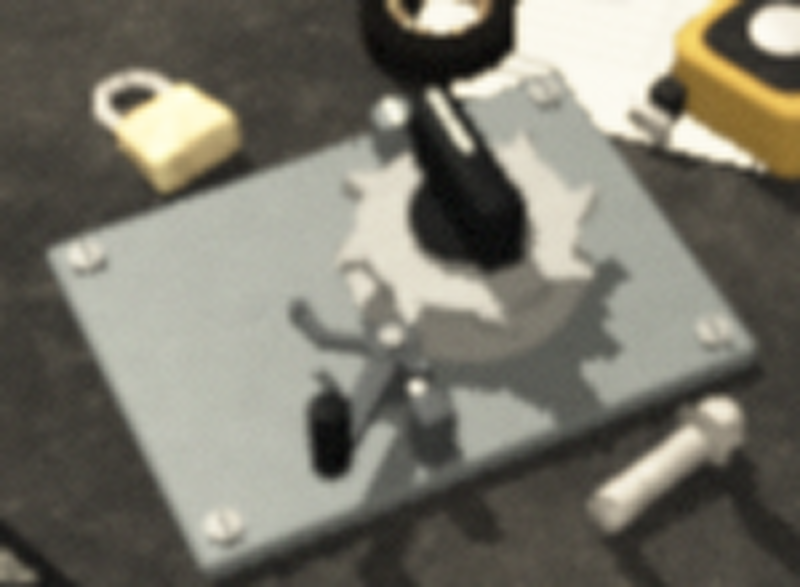

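The wrist picture shows the pointer line (388,340–485) in line with the mark on the tab (393,520), within a degree or two. The pawl is off, its nose at (655,260) well clear of the wheel, and the gripper is free above. I'm handing in.

```bash
python3 -c "
from h import *
s=env.state();print(s['t'],s['ft_force'].round(1),abs(s['qvel']).max())
print(env.job_done())"
```

```text
9.75 [0.2 0.1 0.2] 0.003992174894055532
the job is handed in; nothing more can be done
None
```

The job is done and handed in at 9.75 s, with no checks failing at the end; no verdict was reported.

- **Pawl:** I pushed the post round with closed fingers until it passed the ball. It measured about 0.75 rad swung out before I touched the knob. It has stayed off since, with its nose well clear of the wheel in the last pictures.
- **Knob:** I gripped the bar and turned it back about 57°. In the last wrist picture the pointer is in line with the mark to within about 2°.
- **Gripper:** It is about 80 mm above the knob, and the arm is at rest with about 0 N on the tool.

Two things did not go quite as planned:

- **First closing on the knob:** The finger tips rubbed the hub with about 8 N, so I raised the tool 5 mm before finishing the grip.
- **While gripped:** The axis was about 1–2 mm off my estimate. This gave roughly 11 N sideways and up to 16 N vertical at the wrist, well under the limits.

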